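# Roll a roller shaft into the V-block, butt it and swing the keeper over

## Task

Roll the aluminium roller shaft along the bench with your fingertips, up the ramp of the V-block and down into its groove, slide it endwise along the groove until it butts against the end stop, and swing the keeper fully across over it. Push everything with the fingers only: the shaft must not be picked up or carried, and leave the other things on the bench where they are.

Things in the scene. Friction and masses are not known exactly. Their poses are not given: they have to be found in the camera images.
- shaft: Plain aluminium roller shaft, 0.35 to 0.55 kg, lying loose on the bench in front of the ramp: a bar of 32 mm diameter, 180 mm long, plus a 20 mm diameter, 10 mm long spigot at each end (200 mm overall). Origin on its axis at mid length; own y = the bar's axis, x and z turn as it rolls. Smooth (friction about 0.3): pushed at its side it slips on the fingers and rolls; pushed fast it runs on.
- v_block: Steel roll-on V-block fixed to the bench, 180 mm long, 147 mm deep. Origin on the bench under the groove, at mid length. x = level, across the groove in the rolling direction; y = along the groove (-85 to +85 mm); z up. A seated shaft has its axis over x = 0. Behind the groove is a flat back, 38 mm high, x = 33 to 62 mm. At the +y end two hold-down ears (x -40, +48 mm; 13 mm high) reach to y = 100 mm.
- ramp_toe (a point): Front lower edge of the V-block's ramp at mid length, 85 mm before the groove's middle. The ramp is as long in y as the groove (170 mm) and starts almost flush with the bench (0.6 mm).
- crest (a point): Top of the ramp at mid length, 21.5 mm above the bench, 17 mm before the groove's middle. The ramp rises evenly up to here; behind it the 90 degree V groove (45 degree flanks) falls away and a shaft drops 9 mm into it by itself.
- seat (a point): Where the middle of the shaft's axis lies when the shaft is seated in the groove and butted against the end stop: 29 mm above the bench, v_block x = 0, y = 15 mm. The shaft's top is then 45 mm high and its +y end sticks out 30 mm past the block, over free bench.
- stop_face (a point): Face of the end stop, on the groove's axis: a 10 mm thick steel plate, 50 mm high, across the -y end of the groove (v_block x = -12 to +62 mm), face towards +y at y = -85 mm. At the start the shaft lies with its middle at v_block y = 40 to 65 mm, so 25 to 50 mm short of it.
- keeper_pivot (a point): Upright pivot axis of the swing keeper, on the V-block's back (v_block x = 46, y = 30 mm), at the height of the arm's top face, 55 mm above the bench; the pivot's screw head stands 6 mm higher.
- keeper (a joint): Swing keeper: flat steel arm, 18 mm wide, 8 mm thick. 0 rad = closed, lying across the groove, pointing to v_block -x, 2 mm over a seated shaft (it strikes a shaft that is not down in the groove). Opens counterclockwise seen from above, to 1.75 rad; at 1.57 it points to v_block -y. Starts at 1.4 to 1.7. Stays where it is left; about 1 N at the knob turns it.
- keeper_knob (a point): Centre of the black knob upright on the keeper arm's free end, 58 mm from the pivot, 75 mm above the bench. Knob 19 mm across at its widest, 26 mm tall (62 to 88 mm above the bench), on a short 8 mm stem. Push it sideways in an arc about the pivot.
- screwdriver: Yellow-handled screwdriver, 190 mm long; a bystander. Origin at mid length on the bench.
- marker: White pen with black cap, 135 mm; a bystander.
- weight_1: Black cast iron knob weight, 52 mm wide, 50 mm tall; a bystander.
- tape_masking: Roll of tan tape, 100 mm across, 25 mm tall; a bystander.
- brush_hand: Small turquoise hand brush, 85 x 30 x 55 mm; a bystander.
- ribbon_roll: Yellow ribbon roll, 55 mm across, 32 mm tall; a bystander.
Mind the look-alikes: they are no part of the job. Of the things shaped like the v_block, the steel one is meant.

How it is judged:
By the outcome, as a careful person would: the job done as asked, in the order asked, and still so for the second after the job is handed in, with the robot touching nothing.
It also fails if it takes over 67 s, if anything falls off the work surface, if the arm or the gripper's body presses on something with over 40 N, if the wrist force passes 120 N, or if a joint passes its speed limit or range.

## Robot

A 7-joint arm with a two-finger parallel gripper is mounted at the origin on the work surface; the furniture and walls round the work are solid. World frame = base frame: x ahead of the robot, y to its left, z up, the work surface at z = 0. Lengths are in m, angles in rad, forces in N, time in s.
With the tool pointing down it reaches from about 0.425 to 0.875 m from the base axis. Payload 8.4 kg.
Tool frame: the origin (TCP) lies on the front face of the gripper's body, between the roots of the fingers; the fingertips stand 73 mm ahead of it and the grasp point (between the pads) lies 54 mm ahead of it (r.finger_overhang is the distance from the TCP to the fingertips, in m); z points along the fingers, y is the line along which they close (so a half turn about z gives the same grasp; the last joint's range is limited). The gripper opens to 85 mm and grips with 20 to 120 N. Pads are 22 mm wide; open, the fingers measure 114 mm over their backs; the gripper's body (76 mm by 85 mm) begins 54 mm behind the grasp point. The pads swing forward as they close: fully open they stand 13 mm farther back than shut.
Start: joints at [1.016, 0.333, 0.04, 1.465, -0.013, 1.343, -0.059], TCP at [0.286, -0.584, 0.304] pointing down, gripper open.
Joint ranges: [-2.58, 2.58], [-0.38, 2.09], [-1.3, 1.39], [0.25, 2.4], [-1.5, 4.64], [0.08, 2.09], [-2.65, 2.65]. Speed limits (rad/s): [2.22, 2.22, 2.79, 2.79, 3.14, 3.14, 3.14].

## Interface

Orientations are given as a 3x3 rotation matrix whose columns are the frame's x, y, z axes.
In Python, from bench import sensors, viewer, job_done, r gives the robot as it stands. The module is installed in compiled form; this text tells all that it offers.
- The arm moves only by the shell command python3 -m jog 'ROWS' [FORCE]. ROWS is JSON, a list of rows, each an object with "slide": the shift along the world's x, y, z in mm, a list of three; "dr": the turn, a rotation vector about the world's x, y, z in degrees, a list of three; "grip": the opening, from -1 (shut) to 1 (fully open). A call has 1 to 10 rows; each row is the pose to reach, as a shift and turn from the pose commanded when the call began; what a row does not reach only later rows make up. A row lasts 1/10 s, in which the tool goes at most 50 mm and 8.59 degrees, less where a joint would pass 70% of its speed; a pose out of reach is approached as far as the arm can. A call with a gripper value outside its range is refused whole. The fingers move at their own pace and stop on an object; FORCE is the grip in N (left out, the last holds). Time passes only in rows, so rows that repeat a pose let the fingers close. It gives the time, the measured TCP pose, the force, the opening and the grip force at its end, in the units of the state.
- sensors.sense(): the state, without advancing time (a new reading comes with each control period).
- viewer.camera(name): name is "scene" or "top" or "wrist"; returns a dict with "color" (384x512x3 uint8, blue, green, red), "mtx" (3x3 intrinsics, pixels), "rvec" (rotation vector, rad) and "tvec" (3), from world to camera coordinates, as OpenCV has them. Camera axes: x right, y down, z forward; pixel columns grow to the right and rows downward; lengths in m; the calibration is good to about 2 mm. A picture is of the moment at which its call begins. There is no depth.
- job_done(): hands the job in; it is judged then, once.
The state is a dict: "time": time; "joints": joint angles; "dq": joint speeds; "joint_efforts": joint torques, N m; "tcp_pos": TCP position; "tool_rot": TCP orientation; "ft_force": force on the tool from outside, world axes, zero at the start; "torque": the same for the moment, N m; "width": opening from 0.0 (shut) to 1.0 (fully open); "finger_force": force on a finger pad.
Only numpy, scipy, OpenCV 4.12 (cv2) and the standard library are available. Lean on these libraries where they do the work, as an engineer would, in place of code of your own. Each camera call takes 0.05 s, during which the arm holds its last target. There are 200 camera calls.

## Working session

There is one attempt and no reset: what is moved stays moved. The work goes in short steps, Python scripts to look and compute and a shell command to move; the robot and the scene stay as the last step left them, time stands still between calls to the robot, and variables do not carry over. Pictures are saved under pics/ and viewed, at most 11 in all, crops included, and the job is handed in when it is done.

```bash
mkdir -p pics
cat > h.py <<'E'
import numpy as np,cv2,json
from bench import sensors,viewer,job_done,r
def snap(n,f):
    c=viewer.camera(n); cv2.imwrite('pics/'+f+'.png',c['color'])
    np.savez('pics/'+f+'.npz',m=np.array(c['mtx']),r=np.array(c['rvec'],float),t=np.array(c['tvec'],float)); return c
def px(f,u,v,z):
    d=np.load('pics/'+f+'.npz');R=cv2.Rodrigues(d['r'])[0];C=-R.T@d['t'].ravel()
    k=R.T@np.linalg.inv(d['m'])@np.array([u,v,1.]);return C+k*(z-C[2])/k[2]
def proj(f,P):
    d=np.load('pics/'+f+'.npz');return cv2.projectPoints(np.array(P,float),d['r'],d['t'],d['m'],None)[0].reshape(-1,2)
E
python3 - <<'E'
from h import *
a=snap('top','top0');b=snap('scene','sc0')
for n in('top0','sc0'):
    cv2.imwrite('pics/%sb.png'%n,cv2.resize(cv2.imread('pics/%s.png'%n),(800,600),interpolation=cv2.INTER_CUBIC))
s=sensors.sense();print(s['time'],s['tcp_pos'],s['tool_rot'],r.finger_overhang)
E
```

```text
0.1 [ 0.28596215 -0.58337245  0.30312189] [[ 8.97908483e-01  4.40181582e-01 -7.27859312e-04]
 [ 4.40182174e-01 -8.97907595e-01  1.26700710e-03]
 [-9.58372160e-05 -1.45804711e-03 -9.99998932e-01]] 0.0726
```

View pics/top0b.png

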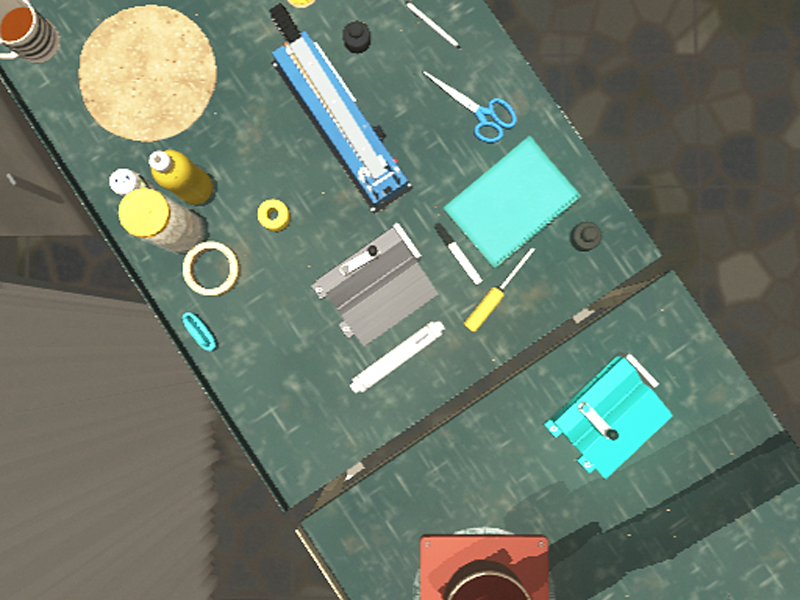

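View pics/sc0b.png

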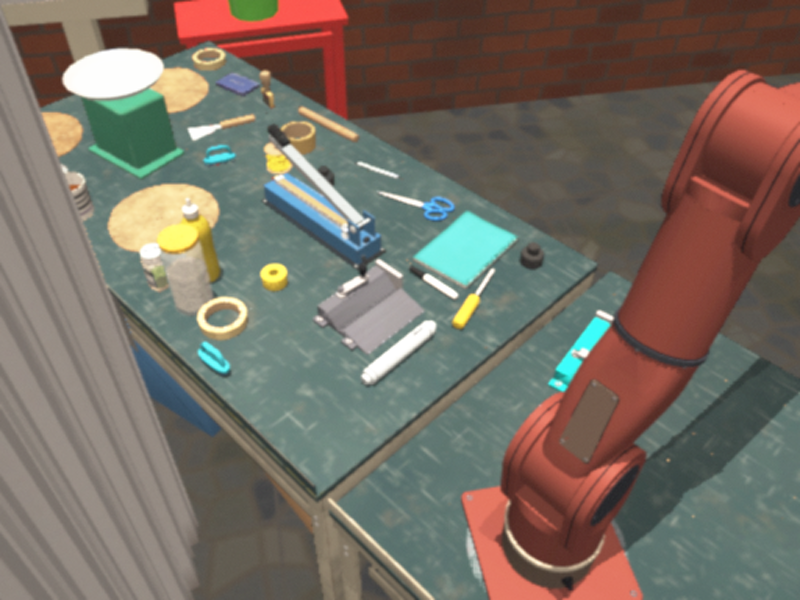

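The steel V-block is at about (375,285) in the enlarged top view. The stop plate is upper right, the ears are on the left, and the keeper lies open with its knob at (372,251). The shaft runs from (352,388) to (443,326), and the turquoise block is a decoy. I'll zoom in for corner pixels.

Run:
```python
from h import *
im=cv2.imread('pics/top0.png')[135:260,190:350]
cv2.imwrite('pics/crop.png',cv2.resize(im,None,fx=4.8,fy=4.8,interpolation=cv2.INTER_CUBIC))
```

```text
(no output)
```

View pics/crop.png

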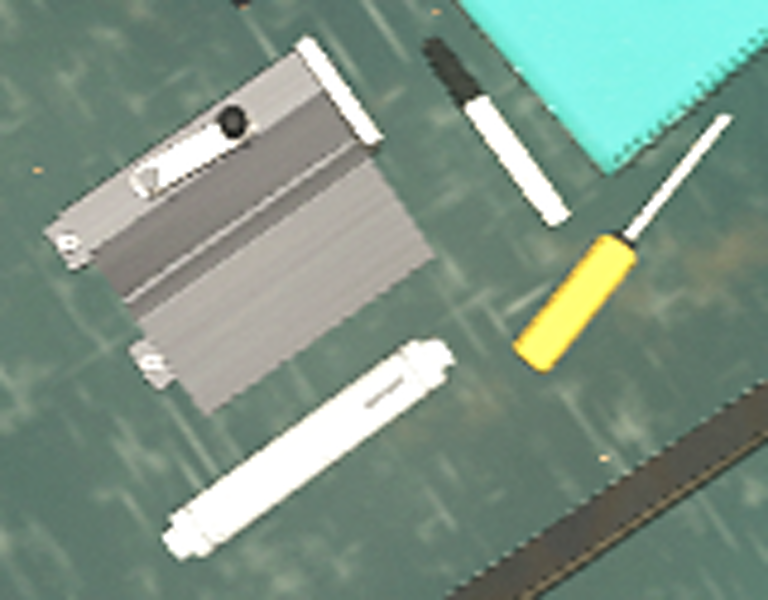

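Run:
```python
from h import *
from scipy.optimize import least_squares
f=lambda c,z:px('top0',190+(c[0]+.5)/4.8-.5,135+(c[1]+.5)/4.8-.5,z)
obs=[((-85,-85),(434,254),.0006),((-85,85),(209,413),.0006),((-12,-90),(375,142),.05),((62,-90),(306,43),.05),((62,85),(47,232),.038),((46,30),(149,180),.061)]
def P(q,a):c,s=np.cos(q[2]),np.sin(q[2]);return np.array([q[0]+c*a[0]-s*a[1],q[1]+s*a[0]+c*a[1]])
O=[f(c,z)[:2]*1000 for a,c,z in obs]
res=lambda q:np.concatenate([P(q,a)-o for (a,_,_),o in zip(obs,O)])
q=least_squares(res,[500,100,.6],x_scale=[100,100,1]).x
print(q,np.degrees(q[2]));print(res(q).reshape(-1,2).round(1))
k=f((234,119),.088)*1000;p=P(q,(46,30));print('knob',k,'pivot',p)
c,s=np.cos(q[2]),np.sin(q[2]);L=lambda w:np.array([c*(w[0]-q[0])+s*(w[1]-q[1]),-s*(w[0]-q[0])+c*(w[1]-q[1])])
print('knob v',L(k)); 
for cc in((172,545),(448,359)):
  w=f(cc,.016)*1000;print('shaft',w,L(w))
for n,cc in dict(pen=(560,220),drv=(527,352),drv2=(545,370)).items():print(n,L(f(cc,.01)*1000))
np.save('q.npy',q)
T=sensors.sense();print('x',[c,s],'y',[-s,c])
# scene check
print(proj('sc0',[[*P(q,a)/1000,z] for a,_,z in obs])*1.5625)
```

```text
[574.10073142 197.95101226   0.63370497] 36.30861998751896
[[-0.7 -1.2]
 [-5.2 -0.2]
 [-0.5  1.4]
 [ 0.9  4.9]
 [ 6.9 -6.5]
 [-1.4  1.7]]
knob [626.33607179 197.29412559  88.        ] pivot [593.40530226 249.36437185]
knob v [ 41.70432002 -31.4596881 ]
shaft [382.19083083 237.12963369  16.        ] [-131.44951165  145.20812722]
shaft [492.64924811  72.94675344  16.        ] [-139.65612318  -52.50310576]
pen [-112.41431241 -156.75424486]
drv [-164.36830422  -93.46947174]
drv2 [-179.39493184  -95.71885257]
x [np.float64(0.8058392064244053), np.float64(0.5921344217230448)] y [np.float64(-0.5921344217230448), np.float64(0.8058392064244053)]
[[424.88306487 311.37305096]
 [369.06604414 356.15029471]
 [401.30122059 277.15072902]
 [376.1730419  261.14483565]
 [317.63590848 307.31040029]
 [341.57546735 289.40605859]]
```

```bash
python3 -m jog '[{"slide":[190,334,0],"dr":[0,0,0],"grip":1},{"slide":[190,334,0],"dr":[0,0,10],"grip":1},{"slide":[190,334,0],"dr":[0,0,10],"grip":1},{"slide":[190,334,0],"dr":[0,0,10],"grip":1},{"slide":[190,334,0],"dr":[0,0,10],"grip":1},{"slide":[190,334,0],"dr":[0,0,10],"grip":1},{"slide":[190,334,0],"dr":[0,0,10],"grip":1},{"slide":[190,334,0],"dr":[0,0,10],"grip":1},{"slide":[190,380,0],"dr":[0,0,10],"grip":1}]'
python3 -m jog '[{"slide":[-10,350,0],"dr":[0,0,0],"grip":1},{"slide":[-10,350,0],"dr":[0,0,0],"grip":1},{"slide":[-10,350,0],"dr":[0,0,0],"grip":1},{"slide":[-10,350,0],"dr":[0,0,0],"grip":1},{"slide":[-10,350,0],"dr":[0,0,0],"grip":1},{"slide":[-10,350,0],"dr":[0,0,0],"grip":1},{"slide":[-10,350,0],"dr":[0,0,0],"grip":1},{"slide":[-10,350,0],"dr":[0,0,0],"grip":1},{"slide":[-10,350,0],"dr":[0,0,0],"grip":1}]'
python3 - <<'E'
from h import *
s=sensors.sense();print(s['time'],s['tcp_pos'],s['tool_rot'],s['width'],s['ft_force'])
c=snap('wrist','w0');cv2.imwrite('pics/w0b.png',cv2.resize(c['color'],(800,600),interpolation=cv2.INTER_CUBIC))
E
```

```text
time: 1.0
tcp_pos: [0.4773, -0.2028, 0.3033]
tool_rot: [[0.808, 0.589, -0.0], [0.589, -0.808, 0.0], [0.0, -0.0, -1.0]]
ft_force: [0.4, -0.1, 1.3]
width: 1.003
finger_force: 0.0
time: 1.9
tcp_pos: [0.4657, 0.1474, 0.3036]
tool_rot: [[0.806, 0.592, -0.001], [0.592, -0.806, -0.0], [-0.001, -0.0, -1.0]]
ft_force: [0.3, -0.9, -0.9]
width: 0.998
finger_force: 0.0
1.9 [0.46568768 0.14740503 0.30360145] [[ 8.06125073e-01  5.91744790e-01 -6.86020767e-04]
 [ 5.91744871e-01 -8.06125299e-01 -9.98201391e-05]
 [-6.12086743e-04 -3.25481753e-04 -9.99999760e-01]] 0.9984546082331098 [ 0.29865308 -0.89080628 -0.90076894]
```

View pics/w0b.png

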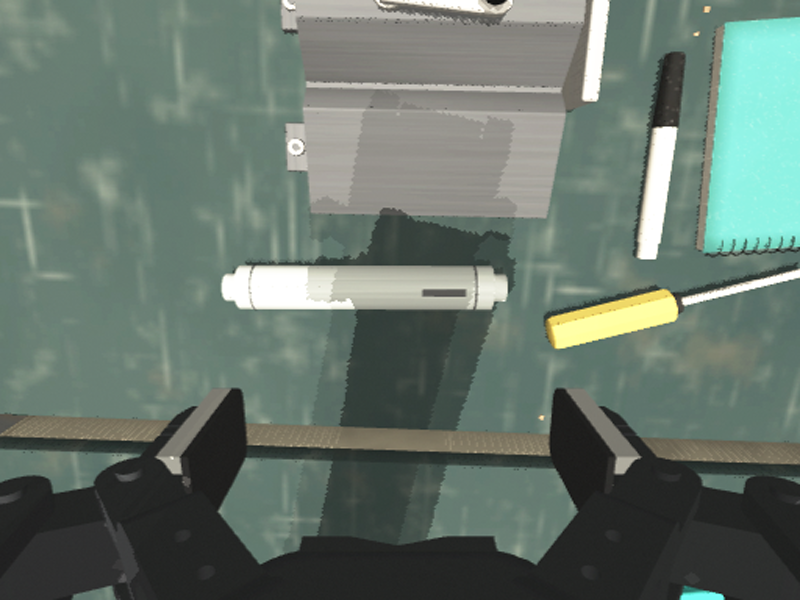

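The wrist view shows the shaft from (222,287) to (508,287), the toe from (310,214) to (547,218), the crest from (306,108) to (565,112), and the top of the stop plate at (592,100).

Run:
```python
from h import *
from scipy.optimize import least_squares
f=lambda c,z:(px('w0',(c[0]+.5)/1.5625-.5,(c[1]+.5)/1.5625-.5,z)*1000)[:2]
obs=[((-85,-85),(547,218),.0006),((-85,85),(310,214),.0006),((-17,85),(306,108),.0215),((-17,-85),(565,112),.0215),((-12,-90),(592,101),.05)]
def P(q,a):c,s=np.cos(q[2]),np.sin(q[2]);return np.array([q[0]+c*a[0]-s*a[1],q[1]+s*a[0]+c*a[1]])
O=[f(c,z) for a,c,z in obs]
res=lambda q:np.concatenate([P(q,a)-o for (a,_,_),o in zip(obs,O)])
q=least_squares(res,[574,198,.63],x_scale=[100,100,1]).x
print(q,np.degrees(q[2]));print(res(q).reshape(-1,2).round(1))
c,s=np.cos(q[2]),np.sin(q[2]);L=lambda w:np.array([c*(w[0]-q[0])+s*(w[1]-q[1]),-s*(w[0]-q[0])+c*(w[1]-q[1])])
for cc in((222,287),(508,287)):
  w=f(cc,.016);print('shaft',w,L(w))
for n,cc in dict(drv=(550,330),fl=(242,400),fr=(553,400)).items():print(n,L(f(cc,.01)))
np.save('q.npy',q);print('x',c,s,'tcp',L(np.array([465.7,147.4])))
print(f((365,287),.016))
```

```text
[576.81226474 197.85624059   0.61370544] 35.16273182872931
[[ 0.4  0.3]
 [ 1.4 -0.3]
 [-1.3  1.1]
 [-0.4 -1.6]
 [-0.   0.6]]
shaft [379.18308929 239.68687815] [-137.4754451   148.01214553]
shaft [500.60836883  74.13608307] [-133.54870653  -57.25778648]
drv [-167.22143846  -92.53284046]
fl [-228.77872061  141.09392084]
fr [-224.18127146 -100.50990911]
x 0.8175196671694088 0.575900680492061 tcp [-119.89424498   22.74065986]
[439.88864032 156.92114537]
```

Run:
```python
from h import *
d=np.load('pics/w0.npz');R=cv2.Rodrigues(d['r'])[0];C=-R.T@d['t'].ravel();print('cam',C,'axis',R[2])
t=np.array([.46569,.14740,.3036]);Y=np.array([.5917,-.8061,0]);X=np.array([.8061,.5917,0])
for z in(.25,.24,.23,.22):
  a=px('w0',242/1.5625,392/1.5625,z);b=px('w0',553/1.5625,392/1.5625,z);print(z,(a-t)@Y,(b-t)@Y,(a-t)@X,(b-t)@X)
q=np.load('q.npy');c,s=np.cos(q[2]),np.sin(q[2])
for x in(-175,-165,-44):
  p=[q[0]+c*x-s*45,q[1]+s*x+c*45];print(x,p,np.hypot(*p),'delta',np.array(p)-[465.7,147.4])
```

```text
cam [0.52042136 0.18715934 0.37368005] axis [-0.21509929 -0.15828462 -0.96367955]
0.25 -0.04048417771557629 0.04133100301881324 0.010623022932806888 0.010585295653041712
0.24 -0.04378452570503944 0.04464572179840134 0.006012616708584879 0.005971839035574575
0.23 -0.04708487369450256 0.04796044057798943 0.0014022104843629153 0.0013583824181074417
0.22 -0.05038522168396577 0.05127515935757753 -0.003208195739859122 -0.003255074199359695
-175 [np.float64(407.83079236494086), np.float64(133.86200652670058)] 429.2376870597105 delta [-57.86920764 -13.53799347]
-165 [np.float64(416.00598903663496), np.float64(139.62101333162119)] 438.8109049215819 delta [-49.69401096  -7.77898667]
-44 [np.float64(514.9258687641334), np.float64(209.30499567116058)] 555.8392137438686 delta [49.22586876 61.90499567]
```

```bash
python3 -m jog '[{"slide":[-55,-12,-20],"dr":[0,0,-1.1],"grip":1},{"slide":[-55,-12,-40],"dr":[0,0,-1.1],"grip":1},{"slide":[-55,-12,-90],"dr":[0,0,-1.1],"grip":1},{"slide":[-55,-12,-140],"dr":[0,0,-1.1],"grip":1},{"slide":[-55,-12,-180],"dr":[0,0,-1.1],"grip":1},{"slide":[-55,-12,-205],"dr":[0,0,-1.1],"grip":1},{"slide":[-55,-12,-220],"dr":[0,0,-1.1],"grip":1},{"slide":[-55,-12,-230],"dr":[0,0,-1.1],"grip":1},{"slide":[-55,-12,-235],"dr":[0,0,-1.1],"grip":1},{"slide":[-55,-12,-235],"dr":[0,0,-1.1],"grip":1}]'
python3 - <<'E'
from h import *
c=snap('wrist','w1');d=snap('scene','s1')['color'][150:270,180:340]
cv2.imwrite('pics/c1.png',np.hstack([cv2.resize(c['color'],(440,330)),cv2.resize(d,(360,330),interpolation=cv2.INTER_CUBIC)]))
E
```

```text
time: 2.95
tcp_pos: [0.4112, 0.1338, 0.0688]
tool_rot: [[0.82, 0.573, -0.0], [0.573, -0.82, -0.0], [-0.0, 0.0, -1.0]]
ft_force: [0.1, 0.6, 0.5]
width: 0.997
finger_force: 0.0
```

View pics/c1.png

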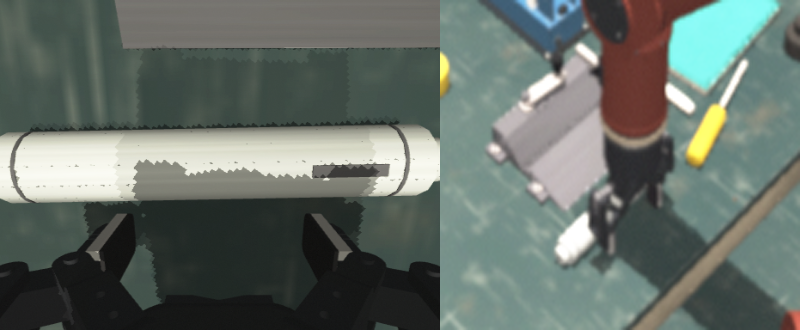

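The fingers are behind the shaft and about centred on it, parallel to the toe. I'll push along the block's x.

```bash
python3 -m jog '[{"slide":[4.9,3.5,0],"dr":[0,0,0],"grip":1},{"slide":[8.2,5.8,0],"dr":[0,0,0],"grip":1},{"slide":[12.3,8.6,0],"dr":[0,0,0],"grip":1},{"slide":[16.4,11.5,0],"dr":[0,0,0],"grip":1},{"slide":[20.4,14.4,0],"dr":[0,0,0],"grip":1},{"slide":[24.5,17.3,0],"dr":[0,0,0],"grip":1},{"slide":[28.6,20.2,0],"dr":[0,0,0],"grip":1},{"slide":[32.7,23,0],"dr":[0,0,0],"grip":1},{"slide":[36.8,25.9,0],"dr":[0,0,0],"grip":1},{"slide":[40.9,28.8,0],"dr":[0,0,0],"grip":1}]'
python3 -m jog '[{"slide":[2.5,1.7,0],"dr":[0,0,0],"grip":1},{"slide":[4.9,3.5,0],"dr":[0,0,0],"grip":1},{"slide":[7.4,5.2,0],"dr":[0,0,1],"grip":1},{"slide":[9.8,6.9,1],"dr":[0,0,0],"grip":1},{"slide":[12.3,8.6,2],"dr":[0,0,0],"grip":1},{"slide":[14.7,10.4,3],"dr":[0,0,0],"grip":1},{"slide":[17.2,12.1,4],"dr":[0,0,0],"grip":1},{"slide":[19.6,13.8,5],"dr":[0,0,0],"grip":1}]'
python3 - <<'E'
from h import *
c=snap('wrist','w2');d=snap('scene','s2')['color'][150:270,180:340]
cv2.imwrite('pics/c2.png',np.hstack([cv2.resize(c['color'],(440,330)),cv2.resize(d,(360,330),interpolation=cv2.INTER_CUBIC)]))
E
```

```text
time: 4.05
tcp_pos: [0.4523, 0.1634, 0.0689]
tool_rot: [[0.819, 0.574, -0.0], [0.574, -0.819, 0.0], [-0.0, -0.0, -1.0]]
ft_force: [-0.4, 1.2, -0.2]
width: 1.005
finger_force: 0.1
time: 4.85
tcp_pos: [0.471, 0.1763, 0.0736]
tool_rot: [[0.819, 0.574, -0.002], [0.574, -0.819, -0.001], [-0.002, 0.0, -1.0]]
ft_force: [-4.8, -4.0, 2.9]
width: 0.998
finger_force: 2.7
```

View pics/c2.png

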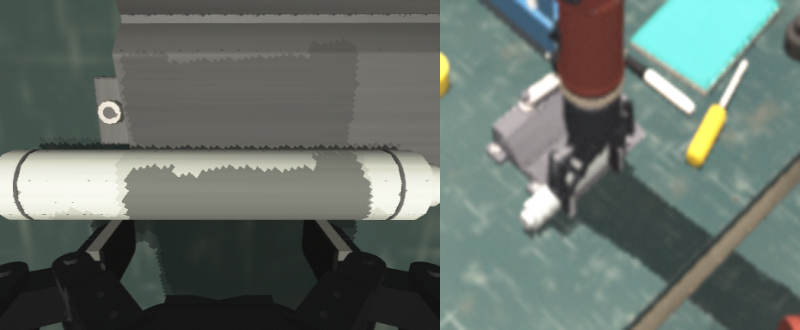

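The shaft is parallel, centred on the fingers and starting up the ramp, with about 6 N of push. Continuing to the crest.

```bash
python3 -m jog '[{"slide":[2.5,1.7,1],"dr":[0,0,0],"grip":1},{"slide":[4.9,3.5,1.9],"dr":[0,0,0],"grip":1},{"slide":[7.4,5.2,2.8],"dr":[0,0,0],"grip":1},{"slide":[9.8,6.9,3.8],"dr":[0,0,0],"grip":1},{"slide":[12.3,8.6,4.7],"dr":[0,0,0],"grip":1},{"slide":[14.7,10.4,5.7],"dr":[0,0,0],"grip":1},{"slide":[17.2,12.1,6.6],"dr":[0,0,0],"grip":1},{"slide":[19.6,13.8,7.6],"dr":[0,0,0],"grip":1},{"slide":[22.1,15.5,8.5],"dr":[0,0,0],"grip":1},{"slide":[24.5,17.3,9.5],"dr":[0,0,0],"grip":1}]'
python3 -m jog '[{"slide":[2.5,1.7,1],"dr":[0,0,0],"grip":1},{"slide":[4.9,3.5,1.9],"dr":[0,0,0],"grip":1},{"slide":[7.4,5.2,2.8],"dr":[0,0,0],"grip":1},{"slide":[9.8,6.9,3.8],"dr":[0,0,0],"grip":1},{"slide":[12.3,8.6,4.7],"dr":[0,0,0],"grip":1},{"slide":[14.7,10.4,5.7],"dr":[0,0,0],"grip":1},{"slide":[17.2,12.1,6.6],"dr":[0,0,0],"grip":1},{"slide":[18.8,13.2,7],"dr":[0,0,0],"grip":1}]'
python3 - <<'E'
from h import *
c=snap('wrist','w3');d=snap('scene','s3')['color'][150:270,180:340]
cv2.imwrite('pics/c3.png',np.hstack([cv2.resize(c['color'],(440,330)),cv2.resize(d,(360,330),interpolation=cv2.INTER_CUBIC)]))
E
```

```text
time: 5.95
tcp_pos: [0.4955, 0.1937, 0.0831]
tool_rot: [[0.819, 0.574, -0.002], [0.574, -0.819, -0.001], [-0.002, 0.0, -1.0]]
ft_force: [-4.7, -3.9, 3.4]
width: 1.0
finger_force: 3.0
time: 6.75
tcp_pos: [0.5151, 0.2076, 0.0904]
tool_rot: [[0.819, 0.574, 0.0], [0.574, -0.819, 0.0], [0.0, -0.0, -1.0]]
ft_force: [-0.2, -0.6, 0.4]
width: 1.004
finger_force: 0.4
```

View pics/c3.png

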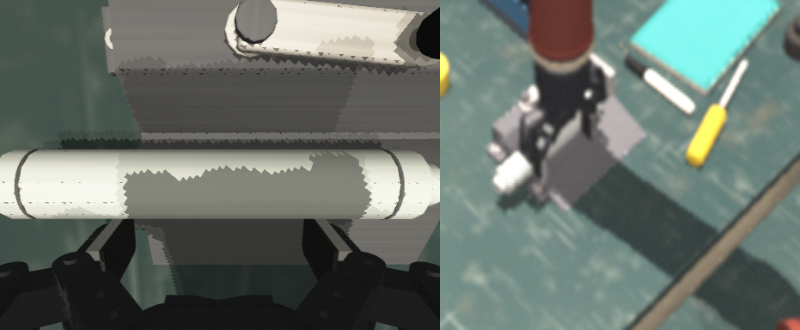

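The shaft is balanced at the crest and the push force has dropped to almost zero. I'll nudge it over gently.

```bash
python3 -m jog '[{"slide":[1.2,0.9,0],"dr":[0,0,0],"grip":1},{"slide":[2.5,1.7,0],"dr":[0,0,0],"grip":1},{"slide":[3.7,2.6,0],"dr":[0,0,0],"grip":1},{"slide":[4.9,3.5,0],"dr":[0,0,0],"grip":1},{"slide":[4.9,3.5,0],"dr":[0,0,0],"grip":1},{"slide":[4.9,3.5,0],"dr":[0,0,0],"grip":1},{"slide":[4.9,3.5,0],"dr":[0,0,0],"grip":1}]'
python3 -m jog '[{"slide":[0,0,30],"dr":[0,0,0],"grip":1},{"slide":[0,0,60],"dr":[0,0,0],"grip":-1},{"slide":[-20,-14,110],"dr":[0,0,0],"grip":-1},{"slide":[-33,-23,150],"dr":[0,0,0],"grip":-1},{"slide":[-33,-23,150],"dr":[0,0,0],"grip":-1},{"slide":[-33,-23,150],"dr":[0,0,0],"grip":-1}]'
python3 - <<'E'
from h import *
c=snap('wrist','w4');cv2.imwrite('pics/w4b.png',cv2.resize(c['color'],(800,600),interpolation=cv2.INTER_CUBIC))
E
```

```text
time: 7.55
tcp_pos: [0.5198, 0.2109, 0.0904]
tool_rot: [[0.819, 0.574, -0.0], [0.574, -0.819, -0.0], [-0.0, -0.0, -1.0]]
ft_force: [0.0, 0.2, -0.0]
width: 1.002
finger_force: 0.0
time: 8.15
tcp_pos: [0.4871, 0.1878, 0.2417]
tool_rot: [[0.819, 0.573, 0.003], [0.573, -0.819, -0.0], [0.002, 0.002, -1.0]]
ft_force: [0.7, -0.5, -0.4]
width: 0.143
finger_force: 0.0
```

View pics/w4b.png

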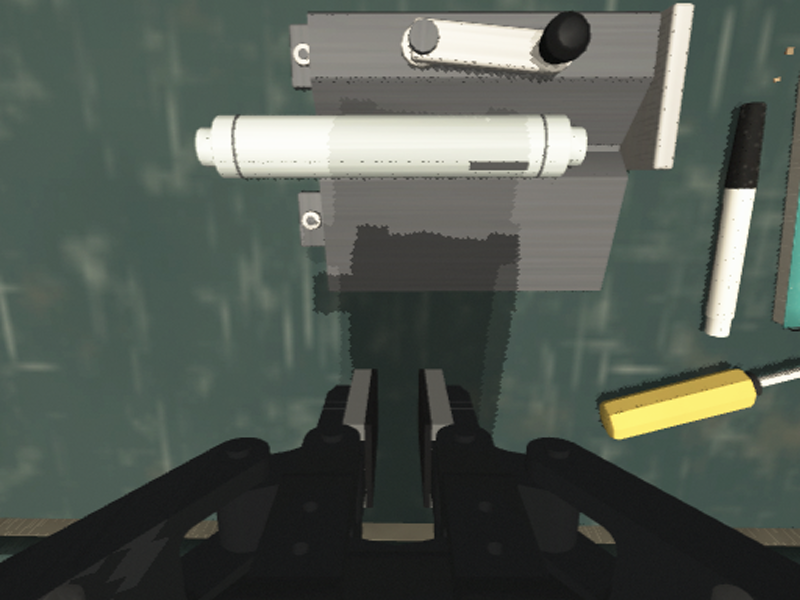

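The shaft is seated, with its ends at (196,146) and (587,146). The pivot head is at (424,34) and the knob top at (567,33).

Run:
```python
from h import *
q=np.load('q.npy');c,s=np.cos(q[2]),np.sin(q[2]);M=np.array([[c,s],[-s,c]])
f=lambda cc,z:M@((px('w4',(cc[0]+.5)/1.5625-.5,(cc[1]+.5)/1.5625-.5,z)*1000)[:2]-q[:2])
for n,cc,z in [('e+',(196,146),.029),('e-',(587,146),.029),('piv',(424,34),.061),('knob',(569,30),.088),('toe+',(330,291),.0006),('toe-',(601,291),.0006),('stop',(656,167),.05),('stop2',(675,4),.05)]:print(n,f(cc,z).round(1))
t=np.array([487.1,187.8]);print('tcp v',M@(t-q[:2]))
W=lambda v:M.T@np.array(v)+q[:2]-t
for v in[(0,175),(0,165),(0,125),(75,-30)]:print(v,W(v).round(1),np.hypot(*(W(v)+t)))
```

```text
e+ [  0.4 148.6]
e- [ -0.3 -57.9]
piv [46.1 30.4]
knob [ 41.1 -25.6]
toe+ [-85.2  84.8]
toe- [-85.9 -85. ]
stop [-11.2 -85.5]
stop2 [ 60.7 -84.8]
tcp v [-79.13293661  43.44417985]
(0, 175) [-11.1 153.1] 585.5187084609502
(0, 165) [ -5.3 144.9] 585.5261412732177
(0, 125) [ 17.7 112.2] 587.2611674037404
(75, -30) [168.3  28.7] 690.2432399592902
```

```bash
python3 -m jog '[{"slide":[-4,50,0],"dr":[0,0,0],"grip":-1},{"slide":[-8,100,0],"dr":[0,0,0],"grip":-1},{"slide":[-11,153,-20],"dr":[0,0,0],"grip":-1},{"slide":[-11,153,-60],"dr":[0,0,0],"grip":-1},{"slide":[-11,153,-100],"dr":[0,0,0],"grip":-1},{"slide":[-11,153,-135],"dr":[0,0,0],"grip":-1},{"slide":[-11,153,-149],"dr":[0,0,0],"grip":-1},{"slide":[-11,153,-149],"dr":[0,0,0],"grip":-1}]'
python3 -m jog '[{"slide":[2.9,-4.1,0],"dr":[0,0,0],"grip":-1},{"slide":[5.2,-7.4,0],"dr":[0,0,0],"grip":-1},{"slide":[6.9,-9.8,0],"dr":[0,0,0],"grip":-1},{"slide":[8.6,-12.3,0],"dr":[0,0,0],"grip":-1},{"slide":[10.4,-14.7,0],"dr":[0,0,0],"grip":-1},{"slide":[12.1,-17.2,0],"dr":[0,0,0],"grip":-1},{"slide":[13.8,-19.6,0],"dr":[0,0,0],"grip":-1},{"slide":[15.5,-22,0],"dr":[0,0,0],"grip":-1},{"slide":[17.3,-24.5,0],"dr":[0,0,0],"grip":-1}]'
python3 -c "
from h import *
snap('top','t5')"
```

```text
time: 9.0
tcp_pos: [0.4744, 0.3402, 0.0886]
tool_rot: [[0.819, 0.574, -0.005], [0.574, -0.819, -0.002], [-0.005, -0.001, -1.0]]
ft_force: [0.5, 0.5, 0.3]
width: 0.001
finger_force: 0.0
time: 9.9
tcp_pos: [0.4931, 0.3165, 0.0915]
tool_rot: [[0.819, 0.574, -0.0], [0.574, -0.819, 0.0], [0.0, -0.0, -1.0]]
ft_force: [-1.5, 2.1, 2.0]
width: 0.001
finger_force: 1.9
```

```bash
python3 -m jog '[{"slide":[1.7,-2.5,0],"dr":[0,0,0],"grip":-1},{"slide":[3.5,-4.9,0],"dr":[0,0,0],"grip":-1},{"slide":[5.2,-7.4,0],"dr":[0,0,0],"grip":-1},{"slide":[6.3,-9,0],"dr":[0,0,0],"grip":-1},{"slide":[6.9,-9.8,0],"dr":[0,0,0],"grip":-1}]'
python3 -m jog '[{"slide":[0.6,-0.8,0],"dr":[0,0,0],"grip":-1},{"slide":[1.2,-1.6,0],"dr":[0,0,0],"grip":-1}]'
python3 -m jog '[{"slide":[0.6,-0.8,0],"dr":[0,0,0],"grip":-1},{"slide":[0.9,-1.2,0],"dr":[0,0,0],"grip":-1}]'
```

```text
time: 10.45
tcp_pos: [0.5002, 0.3064, 0.0913]
tool_rot: [[0.819, 0.573, -0.0], [0.573, -0.819, -0.0], [-0.0, 0.0, -1.0]]
ft_force: [-1.6, 4.1, 0.9]
width: -0.002
finger_force: 1.7
time: 10.65
tcp_pos: [0.5011, 0.305, 0.0914]
tool_rot: [[0.819, 0.574, -0.0], [0.574, -0.819, -0.0], [-0.0, -0.0, -1.0]]
ft_force: [-1.4, 2.8, 1.8]
width: 0.0
finger_force: 1.7
time: 10.85
tcp_pos: [0.5019, 0.3039, 0.0913]
tool_rot: [[0.819, 0.574, -0.0], [0.574, -0.819, 0.0], [-0.0, -0.0, -1.0]]
ft_force: [-2.7, 3.2, 1.4]
width: 0.001
finger_force: 2.4
```

```bash
for i in 1; do :; done
python3 -m jog '[{"slide":[0.6,-0.8,0],"dr":[0,0,0],"grip":-1},{"slide":[0.6,-0.8,0],"dr":[0,0,0],"grip":-1}]' | grep -E 'tcp|ft'
python3 -m jog '[{"slide":[0.6,-0.8,0],"dr":[0,0,0],"grip":-1},{"slide":[0.6,-0.8,0],"dr":[0,0,0],"grip":-1}]' | grep -E 'tcp|ft'
python3 -m jog '[{"slide":[0.6,-0.8,0],"dr":[0,0,0],"grip":-1},{"slide":[0.6,-0.8,0],"dr":[0,0,0],"grip":-1}]' | grep -E 'tcp|ft'
```

```text
tcp_pos: [0.502, 0.3038, 0.0914]
ft_force: [-4.0, 5.7, 1.2]
tcp_pos: [0.5021, 0.3037, 0.0914]
ft_force: [-5.5, 6.7, 2.0]
tcp_pos: [0.5021, 0.3036, 0.0914]
ft_force: [-7.3, 9.4, 1.1]
```

The shaft is butted: TCP travel has stalled and the force has risen to 12 N. I'll back off, rise, and work out the keeper path.

```bash
python3 -m jog '[{"slide":[-5,7,0],"dr":[0,0,0],"grip":-1},{"slide":[-13,18,0],"dr":[0,0,0],"grip":-1},{"slide":[-13,18,50],"dr":[0,0,0],"grip":-1},{"slide":[-13,18,100],"dr":[0,0,0],"grip":-1},{"slide":[-13,18,110],"dr":[0,0,0],"grip":-1},{"slide":[-13,18,110],"dr":[0,0,0],"grip":-1}]'
python3 - <<'E'
from h import *
snap('top','t6')
q=np.load('q.npy');c,s=np.cos(q[2]),np.sin(q[2]);M=np.array([[c,s],[-s,c]])
f=lambda n,cc,z:M@((px(n,cc[0]/1.5625,cc[1]/1.5625,z)*1000)[:2]-q[:2])
for z in(.02,.05):print('cutter',f('top0',(375,212),z),f('top0',(410,190),z))
t=sensors.sense()['tcp_pos'][:2]*1000;W=lambda v:(M.T@np.array(v)+q[:2]-t).round(1)
w0=W((74,-27));print('start',w0)
for th in(1.48,1.3,1.1,.9,.7,.5,.3,.2,.1,0):
  v=np.array([46,30])+58*np.array([-np.cos(th),-np.sin(th)])-23*np.array([-np.sin(th),np.cos(th)]);print(th,v.round(1),'from start',(W(v)-w0).round(1))
im=cv2.imread('pics/t6.png')[135:260,190:350];cv2.imwrite('pics/t6c.png',cv2.resize(im,None,fx=4.8,fy=4.8,interpolation=cv2.INTER_CUBIC))
E
```

```text
time: 12.05
tcp_pos: [0.4917, 0.3202, 0.2036]
tool_rot: [[0.819, 0.574, 0.004], [0.574, -0.819, 0.001], [0.004, 0.001, -1.0]]
ft_force: [0.1, 0.0, 0.0]
width: -0.002
finger_force: 0.0
cutter [103.73724031 -75.17549346] [ 100.00040239 -151.50812761]
cutter [ 97.98659142 -72.83156418] [  94.34305985 -147.2582234 ]
start [ 161.9 -101. ]
1.48 [ 63.6 -29.8] from start [-6.9 -8.3]
1.3 [ 52.6 -32. ] from start [-14.6 -16.4]
1.1 [ 40.2 -32.1] from start [-24.7 -23.7]
0.9 [ 28.  -29.7] from start [-36.1 -28.8]
0.7 [ 16.5 -25. ] from start [-48.3 -31.5]
0.5 [  6.1 -18. ] from start [-60.7 -31.7]
0.3 [-2.6 -9.1] from start [-73.  -29.5]
0.2 [-6.3 -4.1] from start [-78.9 -27.5]
0.1 [-9.4  1.3] from start [-84.6 -24.9]
0 [-12.   7.] from start [-89.9 -21.7]
```

View pics/t6c.png

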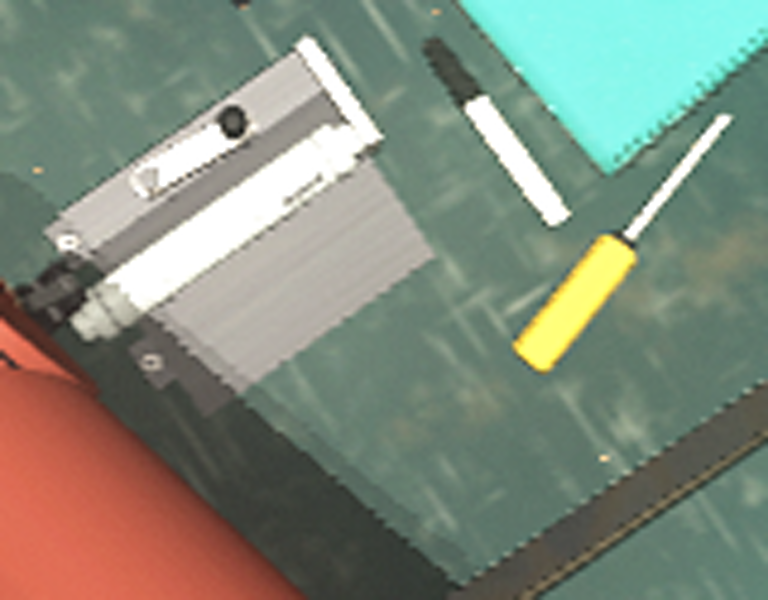

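The shaft is against the stop and the keeper knob is untouched. Next I'll move the fingers behind the knob and swing it.

```bash
python3 -m jog '[{"slide":[40,-25,10],"dr":[0,0,0],"grip":-1},{"slide":[80,-50,10],"dr":[0,0,0],"grip":-1},{"slide":[120,-75,10],"dr":[0,0,0],"grip":-1},{"slide":[162,-101,10],"dr":[0,0,0],"grip":-1},{"slide":[162,-101,0],"dr":[0,0,0],"grip":-1},{"slide":[162,-101,-40],"dr":[0,0,0],"grip":-1},{"slide":[162,-101,-58],"dr":[0,0,0],"grip":-1},{"slide":[162,-101,-63],"dr":[0,0,0],"grip":-1},{"slide":[162,-101,-63],"dr":[0,0,0],"grip":-1}]'
python3 -m jog '[{"slide":[-4,-5,0],"dr":[0,0,0],"grip":-1},{"slide":[-7,-8.5,0],"dr":[0,0,0],"grip":-1},{"slide":[-11,-12.5,0],"dr":[0,0,0],"grip":-1},{"slide":[-14.5,-16.5,0],"dr":[0,0,0],"grip":-1},{"slide":[-19.5,-20,0],"dr":[0,0,0],"grip":-1},{"slide":[-24.5,-23.5,0],"dr":[0,0,0],"grip":-1},{"slide":[-30.5,-26.5,0],"dr":[0,0,0],"grip":-1},{"slide":[-36,-29,0],"dr":[0,0,0],"grip":-1}]'
```

```text
time: 13.0
tcp_pos: [0.6521, 0.2186, 0.1372]
tool_rot: [[0.819, 0.574, -0.002], [0.574, -0.819, -0.001], [-0.002, -0.001, -1.0]]
ft_force: [-0.2, -0.2, 1.2]
width: 0.004
finger_force: 0.0
time: 13.8
tcp_pos: [0.6164, 0.1891, 0.1384]
tool_rot: [[0.819, 0.574, 0.0], [0.574, -0.819, -0.0], [-0.0, 0.0, -1.0]]
ft_force: [1.3, 2.4, -0.2]
width: -0.002
finger_force: 0.8
```

```bash
python3 -m jog '[{"slide":[-6,-1.6,0],"dr":[0,0,0],"grip":-1},{"slide":[-12,-2.7,0],"dr":[0,0,0],"grip":-1},{"slide":[-18.5,-3,0],"dr":[0,0,0],"grip":-1},{"slide":[-24.5,-2.9,0],"dr":[0,0,0],"grip":-1},{"slide":[-31,-2,0],"dr":[0,0,0],"grip":-1},{"slide":[-37,-0.7,0],"dr":[0,0,0],"grip":-1},{"slide":[-43,1.3,0],"dr":[0,0,0],"grip":-1}]' | grep -E 'tcp|ft'
python3 -m jog '[{"slide":[-3,1.3,0],"dr":[0,0,0],"grip":-1},{"slide":[-5.5,2.6,0],"dr":[0,0,0],"grip":-1},{"slide":[-8,4.2,0],"dr":[0,0,0],"grip":-1},{"slide":[-9,5,0],"dr":[0,0,0],"grip":-1}]'| grep -E 'tcp|ft'
python3 - <<'E'
from h import *
c=snap('wrist','w7');cv2.imwrite('pics/w7b.png',cv2.resize(c['color'],(640,480),interpolation=cv2.INTER_CUBIC))
E
```

```text
tcp_pos: [0.5734, 0.1907, 0.1383]
ft_force: [0.8, -0.6, -0.2]
tcp_pos: [0.5647, 0.196, 0.1384]
ft_force: [0.3, -0.2, 0.4]
```

View pics/w7b.png

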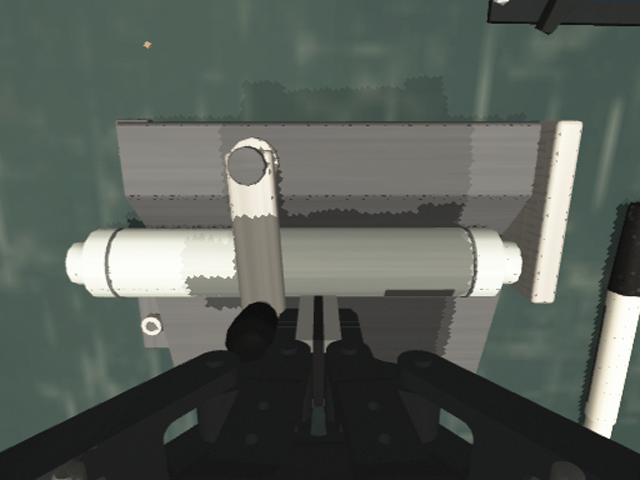

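The keeper is nearly across, with its pivot at (247,165) and its knob at about (255,325). I'll push on until it meets its stop.

```bash
python3 -m jog '[{"slide":[-1.2,1.6,0],"dr":[0,0,0],"grip":-1},{"slide":[-2.3,3.3,0],"dr":[0,0,0],"grip":-1},{"slide":[-2.9,4.1,0],"dr":[0,0,0],"grip":-1}]' | grep -E 'tcp|ft'
python3 -m jog '[{"slide":[-0.6,0.8,0],"dr":[0,0,0],"grip":-1},{"slide":[-1.2,1.6,0],"dr":[0,0,0],"grip":-1}]' | grep -E 'tcp|ft'
python3 -m jog '[{"slide":[-0.6,0.8,0],"dr":[0,0,0],"grip":-1},{"slide":[-0.6,0.8,0],"dr":[0,0,0],"grip":-1}]' | grep -E 'tcp|ft'
```

```text
tcp_pos: [0.5625, 0.1988, 0.1383]
ft_force: [3.7, -6.4, 0.1]
tcp_pos: [0.5622, 0.199, 0.1384]
ft_force: [6.6, -8.6, 0.1]
tcp_pos: [0.5621, 0.1991, 0.1384]
ft_force: [6.6, -8.8, -0.3]
```

The keeper is at its stop, stalled at 11 N. Retreating and checking.

```bash
python3 -m jog '[{"slide":[6,-8,0],"dr":[0,0,0],"grip":-1},{"slide":[12,-16,0],"dr":[0,0,0],"grip":-1},{"slide":[12,-16,45],"dr":[0,0,0],"grip":-1},{"slide":[0,-20,90],"dr":[0,0,0],"grip":-1},{"slide":[-40,-40,110],"dr":[0,0,0],"grip":-1},{"slide":[-60,-60,110],"dr":[0,0,0],"grip":-1},{"slide":[-60,-60,110],"dr":[0,0,0],"grip":-1}]'
python3 - <<'E'
from h import *
c=snap('wrist','w8');cv2.imwrite('pics/w8b.png',cv2.resize(c['color'],(800,600),interpolation=cv2.INTER_CUBIC))
E
```

```text
time: 16.35
tcp_pos: [0.4987, 0.14, 0.2492]
tool_rot: [[0.82, 0.572, 0.001], [0.572, -0.82, -0.002], [-0.0, 0.002, -1.0]]
ft_force: [0.3, 0.2, -0.5]
width: 0.005
finger_force: 0.0
```

View pics/w8b.png

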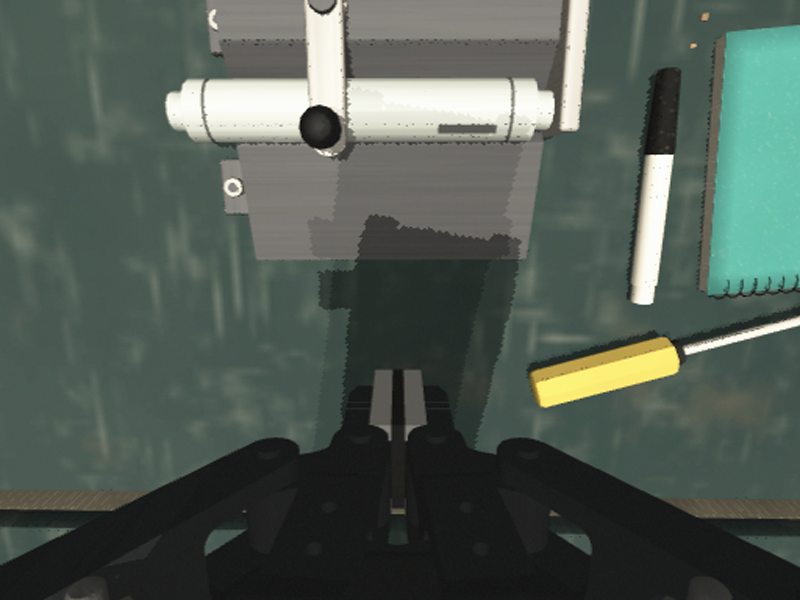

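The keeper lies straight across with its knob at (320,127). The shaft runs from (166,108) to (554,108), with its right end at the stop. One numeric check before handing in.

Run:
```python
from h import *
q=np.load('q.npy');c,s=np.cos(q[2]),np.sin(q[2]);M=np.array([[c,s],[-s,c]])
f=lambda cc,z:M@((px('w8',(cc[0]+.5)/1.5625-.5,(cc[1]+.5)/1.5625-.5,z)*1000)[:2]-q[:2])
e=f((166,108),.029),f((554,108),.029),f((320,127),.082);print(*[x.round(1) for x in e])
if abs((e[0][1]+e[1][1])/2-15)<3 and abs(e[2][1]-30)<4: print(job_done())
```

```text
[  1.5 119.2] [  0.6 -87. ] [-12.3  30.5]
the job is handed in; nothing more can be done
None
```

I rolled the shaft up the ramp into the groove, slid it against the end stop and swung the keeper fully across; the last camera measurement agreed within 1 to 2 mm, and I handed the job in at about 16 s, though no verdict came back.

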